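Unload the finished serving board from the finishing jig

ROBOT

A 6-joint arm with a two-finger parallel gripper is mounted at the origin on the work surface. World frame = base frame: x ahead of the robot, y to its left, z up, the work surface at z = 0. Lengths are in m, angles in rad, forces in N, time in s.
With the tool pointing down it reaches from about 0.3 to 0.775 m from the base axis. Payload 14.6 kg.
Tool frame: the origin (TCP) lies at the centre of the arm's flange, where the gripper is bolted on; the fingertips stand 199 mm ahead of it and the grasp point (between the pads) lies ctrl.tcp_to_grasp ahead of it (ctrl.tcp_to_grasp is the distance from the TCP to the grasp point, in m); z points along the fingers, y is the line along which they close (so a half turn about z gives the same grasp; the last joint's range is limited). The gripper opens to 94 mm and grips with 3 to 60 N. Pads are 16 mm wide; open, the fingers measure 119 mm over their backs; the gripper's body (75 mm by 177 mm) begins 78 mm behind the grasp point.
Start: joints at [-1.41, 0.3, 1.521, -0, 1.321, -0.067], TCP at [0.124, -0.536, 0.405] pointing down, gripper open.
Joint ranges: [-3.03, 3.03], [-0.79, 2.21], [0.23, 2.52], [-1.04, 4.18], [0, 3.07], [-2.55, 2.55]. Speed limits (rad/s): [2.22, 2.22, 2.57, 3.14, 3.14, 3.14].

INTERFACE

Orientations are given as [roll, pitch, yaw] about the fixed x, y, z axes, in that order (R = Rz(yaw) Ry(pitch) Rx(roll)).
In Python, from station import ctrl gives the robot as it stands. The module is installed in compiled form; this text tells all that it offers.
- The arm moves only by the shell command python3 -m jog 'ROWS' [OPENING] [FORCE]. ROWS is JSON, a list of rows, each a list of 6 numbers: the shift along the tool's x, y, z in cm, then the turn, a rotation vector about the tool's x, y, z in rad. In form: [[tx, ty, tz, ax, ay, az], ...]. A call has 1 to 8 rows; each row is the pose to reach, as a shift and turn from the pose commanded when the call began, along the tool's axes at that moment; what a row does not reach only later rows make up. A row lasts 1/10 s, in which the tool goes at most 50 mm and 8.59 degrees, less where a joint would pass 70% of its speed; a pose out of reach is approached as far as the arm can. A call with a gripper value outside its range is refused whole. OPENING is the opening in per cent of the stroke, from 0 (shut) to 100 (fully open), set as the call begins (- or left out, the last holds). The fingers move at their own pace and stop on an object; FORCE is the grip in N (left out, the last holds). Time passes only in rows, so rows that repeat a pose let the fingers close. It gives the time, the measured TCP pose, the force, the opening and the grip force at its end, in the units of the state.
- ctrl.get_obs(): the state, without advancing time (a new reading comes with each control period).
- ctrl.camera(name): name is "side" or "top"; returns a dict with "img" (400x640x3 uint8, blue, green, red), "intrinsics" (3x3 intrinsics, pixels), "k1" (the pictures are not rectified: a ray, as slopes to the right and down, at radius r is drawn at 1 + k1 r^2 times it, then the intrinsics apply), "R" (3x3) and "t" (3): a world point X has camera coordinates R X + t. Camera axes: x right, y down, z forward; pixel columns grow to the right and rows downward; lengths in m; the calibration is good to about 2 mm. A picture is of the moment at which its call begins. There is no depth.
- ctrl.hand_in(): hands the job in; it is judged then, once.
The state is a dict: "time_s": time; "qpos": joint angles; "joint_vel": joint speeds; "tau": joint torques, N m; "ee_pos": TCP position; "eef_rot": TCP orientation; "force": force on the tool from outside, world axes, zero at the start; "moment": the same for the moment, N m; "grip_width": finger opening in m; "grip_force": force on a finger pad.
Only numpy, scipy, OpenCV 4.12 (cv2) and the standard library are available. Lean on these libraries where they do the work, as an engineer would, in place of code of your own. Each camera call takes 0.05 s, during which the arm holds its last target. There are 200 camera calls.

TASK

Take the pale wooden serving board out of the jig and lay it on the drying rack. First roll the edge thumbwheel with a fingertip, pressing gently, until the red jaw is fully back (work the jaw only by its wheel); then lift the sprung clamp arm by its blue bar past the point where it stays open by itself; then lift the board out and set it down, without dropping it, flat and squarely across both rubber strips in the green lane, leaving everything else where it is.

Things in the scene. Friction and masses are not known exactly. Their poses are not given: they have to be found in the camera images.
- jig: Plywood-based holding jig, fixed; base 220 x 395 x 10 mm. Origin at table height; y is its long direction, x (at yaw 0) points away from the robot, z up. Base spans x -100..+120, y -225..+170 mm. Along y from the -y end: clamp hinge (y -200), board lying along y with its handle to -y, red jaw (y +21 to +46), grey wheel block (y +80 to +140).
- wheel_block: Grey housing of the thumbwheel on the jig base, 100 (x) x 60 (y) x 50 mm; origin at the middle of its underside (10 mm above the table), axes as the jig's. In a 72 x 32 mm slot in its top sits an orange wheel, 60 mm diameter, axle along y, black ribbed rim 12 mm wide with stepped shoulders, so it cannot be pinched.
- wheel (a joint): Turn of the thumbwheel in rad: 0 at the start, grows as the top of the rim is rolled towards the jig's -x, stop at 2.5. Each rad draws the jaw back 6 mm. It stays where it is left; several strokes are needed.
- jaw_head: Red jaw, 60 (x) x 24 (y) mm, top 52 mm above the table, its lip (7.5 mm thick) overlapping the board's end by 6 mm when closed. Origin at table height under the middle of its board-side face, axes as the jig's; at jig y +21.5 mm closed, 15 mm farther in +y fully back (wheel at 2.5 rad). Driven by the wheel; do not push it directly (at most 5 N).
- clamp (a joint): Angle of the sprung clamp arm in rad: about 0 shut with its rubber foot on the board's handle, 1.6 fully open (upright, its top then 150 mm above the table: carry the board clear of it). Its spring pulls it shut below about 0.9 (some 7 N at the bar to begin the lift, less as it rises) and pulls it on open, and holds it there, above about 0.9.
- clamp_hinge (a point): Point on the clamp arm's hinge axis, over the jig's middle (x 0), 46 mm above the table; the axis runs along the jig's x. The arm points to the jig's +y when shut and swings up and over towards -y.
- clamp_bar (a point): Gripping point on the clamp's blue round bar: 12 mm diameter, parallel to the jig's x, sticking out from the arm to -x; on the bar's centre line, 38 mm from its free end and 48 mm from the arm's flank. When shut it is 66 mm above the table, 90 mm in +y from the hinge axis and 20 mm above it. Moves with the arm. Pinched across (fingers along y) the bar turns between the fingers.
- board: Pale serving board with handle, 182 mm long, 16 mm thick, 130 g, loose. Origin at the underside below its balance point; y along its length: blade 64 mm wide from y -43 to +77 mm, handle 30 mm wide from y -103 to -43 mm; z up. In the jig its underside is 26 mm above the table. It can be gripped across the blade (64 mm) at the origin.
- rack: Grey drying rack, fixed, plate 250 (x) x 200 (y) x 8 mm; two black rubber strips, 12 mm wide, run along its x at y -50 and +50 mm, tops 30 mm above the table. Origin at table height in the middle; x points away from the robot at yaw 0. A dark finished board lies across the strips at x +65 mm; the lane at x -55 mm, green on the plate, is free.
- lane (a point): Middle of the free lane, at the height of the strips' tops (30 mm). The board's origin belongs here, the board lying along the rack's y either way round (within about 25 mm across the lane, 35 mm along it, 10 degrees).
- done_board: Dark finished board of the same size on the rack's other lane; leave alone.
- brush: Brush 150 mm long lying on the jig's base along its +x edge; leave alone.
- stain_can: Tin of stain, 96 mm diameter, 120 mm high; leave alone.
- oil_jar: Amber jar, 64 mm diameter, 85 mm high; leave alone.
- coaster_a: Pale square coaster 85 x 85 x 10 mm; leave alone.
- coaster_b: Darker square coaster 85 x 85 x 10 mm; leave alone.
- sanding_block: Cork sanding block 65 x 105 x 35 mm; leave alone.
- nest (a point): Where the board's origin lies in the jig: 26 mm above the table, at jig y -57. The board lies on a black pedestal 40 mm wide in x (54 mm at y -115, where two 8 mm high steel pins at x +-21 flank the handle). Beside the blade's long sides there is only the base below (top at z 10), free for fingers.
- slot (a point): Middle of the slot at the housing's top, 60 mm above the table. The top of the wheel's rim is straight above it, 7 to 15 mm higher: how much differs every time and is not measured, feel for it. The wheel does not give. Turning it takes about 3 N along the rim: press with 6 to 25 N; with less the finger slips, more than 40 N breaks it. A white arrow shows the way to roll.

How it is judged:
On the way, in this order (a step that is already met when the one before it is completed fails the run):
1. The jaw is wound fully back (over 13 of its 15 mm) while the clamp is still shut on the board (distance of jaw_head from where it was at the start of the episode above 0.013 m and value of joint clamp below 0.25 rad and distance of board from where it was at the start of the episode below 0.02 m), for 0.2 s.
2. The clamp arm stands open past its hold-open point, the board still in the jig (value of joint clamp above 1.15 rad and distance of board from where it was at the start of the episode below 0.03 m), for 0.2 s.
3. The board is lifted out (height (world z) of board above 0.05 m and contact force between the fingers and board above 0.5 N), for 0.1 s.
At the end, for the whole second after the job is handed in: The jaw is back by more than 13 mm, the clamp arm stays open (over 1.15 rad), and the board lies still, flat and right side up on both rubber strips, its origin within 25 mm across and 35 mm along of the middle of the free lane, along the lane within 10 degrees (distance of jaw_head from where it was at the start of the episode above 0.013 m and value of joint clamp above 1.15 rad and x of board in the frame of lane between -0.025 and 0.025 m and y of board in the frame of lane between -0.035 and 0.035 m and z of board in the frame of lane between -0.004 and 0.005 m and angle between board's own z axis and vertical below 0.08 rad and angle between the y axis of board and the y axis of lane, either way round below 0.18 rad and linear speed of board below 0.02 m/s); the robot touches nothing.
It fails at once if the wheel pressed with more than 40 N (contact force between the fingers and wheel above 40 N).
It fails at once if the jaw pushed directly instead of by its wheel (contact force between any of the fingers, the arm and jaw_head above 5 N).
It fails at once if the board dropped or thrown (linear speed of board above 0.5 m/s and contact force between the fingers and board below 0.1 N).
It fails at once if a bystander disturbed (moved more than 25 mm) (distance of any of done_board, brush, stain_can, oil_jar, coaster_a, coaster_b, sanding_block from where it was at the start of the episode above 0.025 m).
It also fails if it takes over 69 s, if anything falls off the work surface, if the arm or the gripper's body presses on something with over 40 N, if the wrist force passes 120 N, or if a joint passes its speed limit or range.

## Working session

There is one attempt and no reset: what is moved stays moved. The work goes in short steps, Python scripts to look and compute and a shell command to move; the robot and the scene stay as the last step left them, time stands still between calls to the robot, and variables do not carry over. Pictures are saved under pics/ and viewed, at most 10 in all, crops included, and the job is handed in when it is done.

```bash
ls; mkdir -p pics; cat > h.py <<'E'
import numpy as np, cv2
from station import ctrl
from scipy.spatial.transform import Rotation as Ro
def proj(c,X):
    p=c["R"]@np.array(X,float)+np.array(c["t"]).ravel(); s=p[:2]/p[2]; s=s*(1+c["k1"]*(s@s)); K=np.array(c["intrinsics"])
    return K[:2,:2]@s+K[:2,2]
def ray(c,uv):
    K=np.array(c["intrinsics"]); d=(np.array(uv,float)-K[:2,2])/[K[0,0],K[1,1]]; s=d.copy()
    for _ in range(30): s=d/(1+c["k1"]*(s@s))
    R=np.array(c["R"]); v=R.T@np.array([s[0],s[1],1]); o=-R.T@np.array(c["t"]).ravel(); return o,v
def onz(c,uv,z):
    o,v=ray(c,uv); return o+v*(z-o[2])/v[2]
def tri(a,ua,b,ub):
    A=[];B=[]
    for c,u in((a,ua),(b,ub)):
        o,v=ray(c,u); v/=np.linalg.norm(v); P=np.eye(3)-np.outer(v,v); A.append(P);B.append(P@o)
    return np.linalg.lstsq(np.vstack(A),np.hstack(B),rcond=None)[0]
def rows(target,rpy=None,yaw=None):
    "shift in cm, rotvec in tool axes to reach TCP pos target"
    o=ctrl.get_obs(); R=rot(o)
    t=R.as_matrix().T@(np.array(target)-o["ee_pos"])*100
    return t.round(2)
def rot(o):
    e=np.array(o["eef_rot"]); return Ro.from_matrix(e) if e.shape==(3,3) else Ro.from_euler("xyz",e)
E
python3 - <<'E'
from h import *
for n in("top","side"):
    c=ctrl.camera(n); cv2.imwrite(f"pics/{n}0.png",c["img"]); print(n,c["intrinsics"],c["k1"],c["R"],c["t"])
print(ctrl.get_obs(),ctrl.tcp_to_grasp)
E
```

```text
pics
top [[374.85222176   0.         318.98350167]
 [  0.         374.85222176 199.18598785]
 [  0.           0.           1.        ]] -0.04328622888320293 [[-1.92041142e-03 -9.99998143e-01 -1.58677562e-04]
 [-9.98715881e-01  1.92598200e-03 -5.06248885e-02]
 [ 5.06251001e-02  6.12531870e-05 -9.98717726e-01]] [-0.02428078  0.52080329  1.01821969]
side [[366.4267756    0.         322.71720111]
 [  0.         366.4267756  201.9016182 ]
 [  0.           0.           1.        ]] -0.06698837553504737 [[-0.97735641 -0.21084639 -0.01783949]
 [-0.10854223  0.57193077 -0.81308904]
 [ 0.18163984 -0.79274144 -0.58186594]] [0.53543378 0.14403748 0.90188454]
{'time_s': 0.1, 'qpos': array([-1.40959354e+00,  3.00393534e-01,  1.52156058e+00, -1.58253214e-05,
        1.32069538e+00, -6.65898789e-02]), 'joint_vel': array([ 2.57437589e-03,  3.88406089e-05, -1.83389078e-03, -1.84723732e-04,
       -2.45880221e-04,  6.46652528e-04]), 'tau': array([ 1.16351348e-03, -5.32649231e+01, -3.53287303e+01,  7.09242490e-02,
        2.34777981e-02, -5.34850994e-05]), 'ee_pos': array([ 0.1242    , -0.53575003,  0.40413744]), 'eef_rot': array([-3.14053714e+00, -5.50279988e-05,  2.27796557e-01]), 'force': array([-4.66067892e-02, -4.37426214e-01, -2.30781581e-04]), 'moment': array([0.00384686, 0.00865721, 0.004978  ]), 'grip_force': 0.0, 'grip_width': 0.09398516444457772} 0.1804
```

View pics/top0.png

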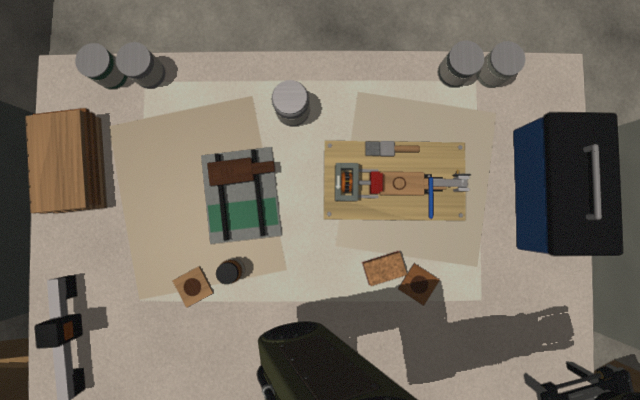

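View pics/side0.png

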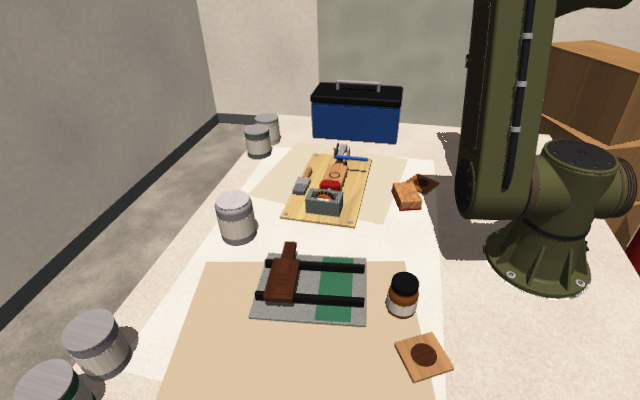

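The top view shows the jig at (324–466, 141–220) px with its wheel to the left (+y), and the rack at (203–281, 148–242) with the green lane on the robot's side. Next I measure with masks.

```bash
python3 - <<'E'
from h import *
c=ctrl.camera("top"); s=ctrl.camera("side")
im=c["img"]; hsv=cv2.cvtColor(im,cv2.COLOR_BGR2HSV)
def big(m,box):
    z=np.zeros_like(m); x0,y0,x1,y1=box; z[y0:y1,x0:x1]=m[y0:y1,x0:x1]
    k=cv2.findContours(z,cv2.RETR_EXTERNAL,cv2.CHAIN_APPROX_NONE)[0]; k=max(k,key=cv2.contourArea); return k
def rep(n,k,z):
    r=cv2.minAreaRect(k); b=cv2.boxPoints(r); P=np.array([onz(c,u,z)[:2] for u in b]); 
    e=[P[1]-P[0],P[2]-P[1]]; print(n,r[0],"ctr",P.mean(0).round(4),"sizes",[(np.linalg.norm(v).round(4),np.degrees(np.arctan2(v[1],v[0])).round(1)) for v in e])
h,sa,v=cv2.split(hsv)
rep("blue",big(cv2.inRange(hsv,(100,120,60),(125,255,255)),(400,150,470,230)),.066)
rep("red",big(cv2.inRange(hsv,(0,170,90),(6,255,255))|cv2.inRange(hsv,(172,170,90),(180,255,255)),(355,160,395,205)),.052)
rep("green",big(cv2.inRange(hsv,(60,80,40),(90,255,255)),(195,180,290,250)),.008)
# refined edges: line fits on base
print("base px hsv",hsv[215,350],hsv[230,350],hsv[150,300],hsv[215,320])
bj=big(cv2.inRange(hsv,(14,85,90),(30,255,255)),(318,135,472,228)); rep("base",bj,.01)
for n,P in {"corners":[(324,141),(466,142),(466,220),(324,220)]}.items():
    print([onz(c,p,.01)[:2].round(4) for p in P])
print("rack",[onz(c,p,.008)[:2].round(4) for p in [(203,154),(273,148),(281,237),(210,242)]])
def crop(img,x0,y0,x1,y1,f): return cv2.resize(img[y0:y1,x0:x1],None,fx=f,fy=f,interpolation=cv2.INTER_CUBIC)
a=crop(im,316,130,476,230,5); cv2.imwrite("pics/jigtop.png",a)
a=crop(im,190,140,300,250,5); cv2.imwrite("pics/racktop.png",a)
E
```

```text
blue (430.5, 197.0) ctr [ 0.5234 -0.3176] sizes [(np.float64(0.0079), np.float64(-90.0)), (np.float64(0.1051), np.float64(179.0))]
red (376.5, 182.5) ctr [ 0.5629 -0.1782] sizes [(np.float64(0.0293), np.float64(-90.1)), (np.float64(0.056), np.float64(179.4))]
green (242.2134246826172, 214.4207305908203) ctr [0.4793 0.1871] sizes [(np.float64(0.085), np.float64(-83.8)), (np.float64(0.0727), np.float64(-173.3))]
base px hsv [ 20 104 164] [ 19  49 178] [ 25  26 185] [ 20  36 183]
base (394.036865234375, 180.4051971435547) ctr [ 0.5734 -0.2345] sizes [(np.float64(0.2167), np.float64(-0.8)), (np.float64(0.3917), np.float64(-90.6))]
[array([ 0.6831, -0.0396]), array([ 0.6806, -0.4377]), array([ 0.4624, -0.4326]), array([ 0.4635, -0.039 ])]
rack [array([0.6481, 0.2988]), array([0.6642, 0.1027]), array([0.417 , 0.0795]), array([0.4032, 0.2759])]
```

View pics/jigtop.png

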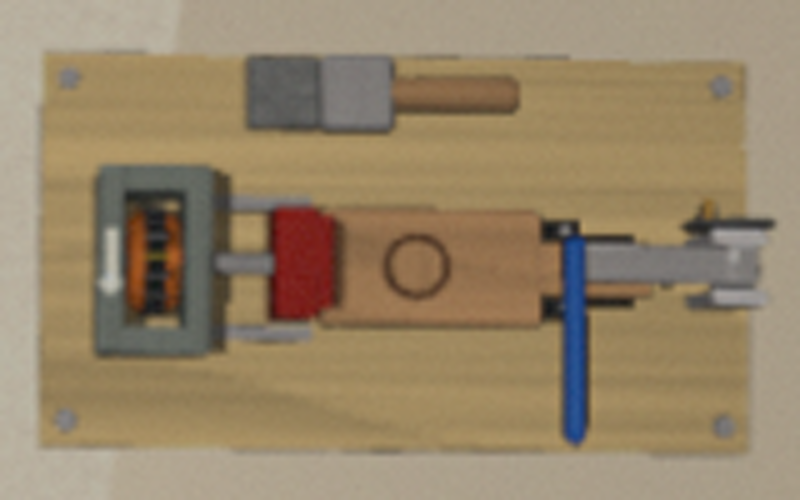

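View pics/racktop.png

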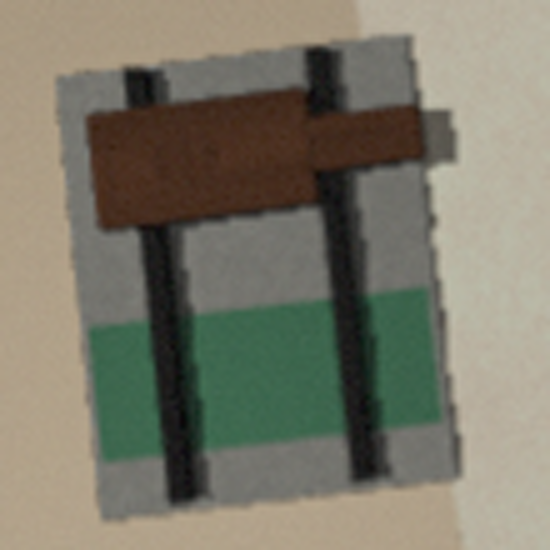

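The jig crop shows the wheel slot centre at (155,257), the bar's free end at (574,442), and the clamp shut. The rack crop shows its corners at (57,75), (412,36), (460,480) and (104,520), so it is yawed slightly.

```bash
python3 - <<'E'
from h import *
c=ctrl.camera("top"); s=ctrl.camera("side")
J=lambda p:np.array(p)/5+[316,130]-.4
K=lambda p:np.array(p)/5+[190,140]-.4
def fit(loc,W):
    loc=np.array(loc,float);W=np.array(W);a=loc-loc.mean(0);b=W-W.mean(0)
    th=np.arctan2((a[:,0]*b[:,1]-a[:,1]*b[:,0]).sum(),(a*b).sum());R=np.array([[np.cos(th),-np.sin(th)],[np.sin(th),np.cos(th)]])
    t=W.mean(0)-R@loc.mean(0); print("yaw",th,"t",t,"res",(W-(loc@R.T+t)).round(4).tolist()); return R,t
R,t=fit([(.12,.17),(.12,-.225),(-.1,-.225),(-.1,.17)],[onz(c,J(p),.01)[:2] for p in [(44,52),(745,65),(748,452),(42,447)]])
for n,p,z in(("slot",(155,257),.06),("circle",(417,266),.042),("barend",(574,442),.066),("redtip",(335,262),.052),("bladecorner",(541,212),.042),("bladecorner2",(541,326),.042),("block bl",(97,355),.06),("block tl",(97,167),.06),("block tr",(215,167),.06)):
    w=onz(c,J(p),z)[:2]; print(n,w.round(4),"jig",(R.T@(w-t)).round(4))
for n,l in dict(slot=(0,.11),bar=(0,0),nest=(0,-.057),hinge=(0,-.2)).items(): print(n,(R@l+t).round(4))
Rr,tr=fit([(.125,.1),(.125,-.1),(-.125,-.1),(-.125,.1)],[onz(c,K(p),.008)[:2] for p in [(57,75),(412,36),(460,480),(104,520)]])
print("lane",(Rr@[-.055,0]+tr).round(4))
E
```

```text
yaw -0.013372951674383788 t [ 0.56375384 -0.20829576] res [[-0.0001, -0.0008], [-0.0018, 0.0012], [0.0016, 0.0016], [0.0002, -0.002]]
slot [ 0.5662 -0.0981] jig [0.001  0.1102]
circle [ 0.5629 -0.2403] jig [-0.0004 -0.032 ]
barend [ 0.4683 -0.3164] jig [-0.094  -0.1094]
redtip [ 0.5642 -0.1944] jig [0.0003 0.0139]
bladecorner [ 0.5921 -0.3078] jig [ 0.0297 -0.0991]
bladecorner2 [ 0.5305 -0.3068] jig [-0.0319 -0.0989]
block bl [ 0.5146 -0.0673] jig [-0.0511  0.1403]
block tl [ 0.614  -0.0678] jig [0.0483 0.1412]
block tr [ 0.6139 -0.1301] jig [0.0491 0.0788]
slot [ 0.5652 -0.0983]
bar [ 0.5638 -0.2083]
nest [ 0.563  -0.2653]
hinge [ 0.5611 -0.4083]
yaw 0.11264160779670246 t [0.53342416 0.1906174 ] res [[0.0001, 0.0003], [-0.0013, 0.0002], [0.0003, 0.0007], [0.0008, -0.0012]]
lane [0.4788 0.1844]
```

```bash
cat >> h.py <<'E'
def go(tip,yaw,L=.199):
    o=ctrl.get_obs(); R=rot(o); T=Ro.from_euler("xyz",[np.pi,0,yaw])
    p=np.array(tip)+[0,0,L]; print("shift cm",(R.as_matrix().T@(p-o["ee_pos"])*100).round(2),"turn",(R.inv()*T).as_rotvec().round(3),"F",o["force"].round(2),"t",o["time_s"])
E
python3 -c "
from h import *
go((.575,-.098,.205),1.557)"
```

```text
shift cm [ 53.8  -32.47   0.06] turn [-0.    -0.    -1.329] F [0.4  0.13 0.12] t 0.3
```

```bash
python3 -m jog '[[53.8,-32.5,0,0,0,-1.33],[53.8,-32.5,0,0,0,-1.33],[53.8,-32.5,0,0,0,-1.33],[53.8,-32.5,0,0,0,-1.33],[53.8,-32.5,0,0,0,-1.33],[53.8,-32.5,0,0,0,-1.33],[53.8,-32.5,0,0,0,-1.33],[53.8,-32.5,0,0,0,-1.33]]' 0 20; python3 -c "
from h import *
go((.573,-.098,.10),1.557)"
```

```text
time_s: 1.1
ee_pos: [0.4121, -0.2552, 0.4049]
eef_rot: [3.141, 0.0, 1.434]
force: [0.6, -0.6, -0.1]
grip_width: 0.0334
grip_force: 0.0
shift cm [17.77 13.79 10.59] turn [ 0.     0.    -0.123] F [ 0.55 -0.6  -0.1 ] t 1.1
```

```bash
python3 -m jog '[[17.8,13.8,4,0,0,-0.123],[17.8,13.8,4,0,0,-0.123],[17.8,13.8,4,0,0,-0.123],[17.8,13.8,4,0,0,-0.123],[17.8,13.8,8,0,0,-0.123],[17.8,13.8,10,0,0,-0.123],[17.8,13.8,10.6,0,0,-0.123],[17.8,13.8,10.6,0,0,-0.123]]'; python3 -c "
from h import *
go((.575,-.098,.082),1.557)"
```

```text
time_s: 1.9
ee_pos: [0.5729, -0.1007, 0.2985]
eef_rot: [-3.14, -0.0, 1.551]
force: [0.4, 0.4, 0.5]
grip_width: 0.0004
grip_force: 0.0
shift cm [0.28 0.21 1.74] turn [-0.001 -0.    -0.006] F [0.4  0.37 0.48] t 1.9
```

```bash
cat > chk.py <<'E'
import sys
from station import ctrl
o=ctrl.get_obs(); print(o["ee_pos"].round(4),o["force"].round(2),o["time_s"])
sys.exit(abs(o["force"][2])>3)
E
set -e
python3 -m jog '[[0.28,0.21,1.5,0,0,-0.006],[0.28,0.21,2.1,0,0,-0.006],[0.28,0.21,2.15,0,0,-0.006],[0.28,0.21,2.15,0,0,-0.006]]' >/dev/null; python3 chk.py
python3 -m jog '[[0,0,0.04,0,0,0],[0,0,0.08,0,0,0],[0,0,0.08,0,0,0]]' >/dev/null; python3 chk.py
python3 -m jog '[[0,0,0.04,0,0,0],[0,0,0.08,0,0,0],[0,0,0.08,0,0,0]]' >/dev/null; python3 chk.py
python3 -m jog '[[0,0,0.04,0,0,0],[0,0,0.08,0,0,0],[0,0,0.08,0,0,0]]' >/dev/null; python3 chk.py
python3 -m jog '[[0,0,0.04,0,0,0],[0,0,0.08,0,0,0],[0,0,0.08,0,0,0]]' >/dev/null; python3 chk.py
python3 -m jog '[[0,0,0.04,0,0,0],[0,0,0.08,0,0,0],[0,0,0.08,0,0,0]]' >/dev/null; python3 chk.py
python3 -m jog '[[0,0,0.04,0,0,0],[0,0,0.08,0,0,0],[0,0,0.08,0,0,0]]' >/dev/null; python3 chk.py
python3 -m jog '[[0,0,0.04,0,0,0],[0,0,0.08,0,0,0],[0,0,0.08,0,0,0]]' >/dev/null; python3 chk.py
python3 -m jog '[[0,0,0.04,0,0,0],[0,0,0.08,0,0,0],[0,0,0.08,0,0,0]]' >/dev/null; python3 chk.py
```

```text
[ 0.5751 -0.0979  0.2775] [0.07 0.63 0.05] 2.3False
```

```bash
sed -i 's/sys.exit(\(.*\))$/sys.exit(int(\1))/' chk.py
set -e
python3 -m jog '[[0,0,0.1,0,0,0],[0,0,0.15,0,0,0],[0,0,0.15,0,0,0]]' >/dev/null; python3 chk.py
python3 -m jog '[[0,0,0.04,0,0,0],[0,0,0.08,0,0,0],[0,0,0.08,0,0,0]]' >/dev/null; python3 chk.py
python3 -m jog '[[0,0,0.04,0,0,0],[0,0,0.08,0,0,0],[0,0,0.08,0,0,0]]' >/dev/null; python3 chk.py
python3 -m jog '[[0,0,0.04,0,0,0],[0,0,0.08,0,0,0],[0,0,0.08,0,0,0]]' >/dev/null; python3 chk.py
python3 -m jog '[[0,0,0.04,0,0,0],[0,0,0.08,0,0,0],[0,0,0.08,0,0,0]]' >/dev/null; python3 chk.py
python3 -m jog '[[0,0,0.04,0,0,0],[0,0,0.08,0,0,0],[0,0,0.08,0,0,0]]' >/dev/null; python3 chk.py
python3 -m jog '[[0,0,0.04,0,0,0],[0,0,0.08,0,0,0],[0,0,0.08,0,0,0]]' >/dev/null; python3 chk.py
python3 -m jog '[[0,0,0.04,0,0,0],[0,0,0.08,0,0,0],[0,0,0.08,0,0,0]]' >/dev/null; python3 chk.py
python3 -m jog '[[0,0,0.04,0,0,0],[0,0,0.08,0,0,0],[0,0,0.08,0,0,0]]' >/dev/null; python3 chk.py
python3 -m jog '[[0,0,0.04,0,0,0],[0,0,0.08,0,0,0],[0,0,0.08,0,0,0]]' >/dev/null; python3 chk.py
python3 -m jog '[[0,0,0.04,0,0,0],[0,0,0.08,0,0,0],[0,0,0.08,0,0,0]]' >/dev/null; python3 chk.py
```

```text
[ 0.5751 -0.0977  0.2758] [-0.36 -0.49  0.56] 2.6
[ 0.5751 -0.0977  0.2748] [ 0.66 -0.01  0.53] 2.9
[ 0.5751 -0.0977  0.274 ] [-0.89 -0.32 -0.12] 3.2
[ 0.5751 -0.0977  0.2732] [-0.12  0.32 -0.69] 3.5
[ 0.5751 -0.0977  0.2724] [-0.02  0.38 -0.42] 3.8
[ 0.5751 -0.0977  0.2716] [ 1.27 -0.25 -0.01] 4.1
[ 0.5751 -0.0977  0.2708] [-0.45 -0.01 -0.51] 4.4
[ 0.5751 -0.0977  0.27  ] [0.08 0.92 0.25] 4.7
[ 0.5751 -0.0977  0.2692] [0.36 0.95 0.16] 5.0
[ 0.5752 -0.0977  0.2687] [-1.24  0.18  3.3 ] 5.3
```

```bash
python3 -m jog '[[0,0,0.03,0,0,0],[0,0,0.05,0,0,0],[0,0,0.05,0,0,0]]' >/dev/null; python3 chk.py
```

```text
[ 0.5752 -0.0977  0.2686] [-4.01  0.79  7.76] 5.6
```

```bash
python3 -m jog '[[0,0,0.05,0,0,0],[0,-0.2,0.06,0,0,0],[0,-0.4,0.06,0,0,0],[0,-0.6,0.06,0,0,0]]' >/dev/null; python3 chk.py
python3 -m jog '[[0,-0.3,0,0,0,0],[0,-0.6,0,0,0,0]]' >/dev/null; python3 chk.py
python3 -m jog '[[0,-0.3,0,0,0,0],[0,-0.6,0,0,0,0]]' >/dev/null; python3 chk.py
python3 -m jog '[[0,-0.3,0,0,0,0],[0,-0.4,0,0,0,0]]' >/dev/null; python3 chk.py
python3 -c "
from h import *
c=ctrl.camera('top');cv2.imwrite('pics/w1.png',c['img'])
c=ctrl.camera('side');cv2.imwrite('pics/w1s.png',cv2.resize(c['img'][140:240,270:400],None,fx=5,fy=5,interpolation=2))"
```

```text
[ 0.5699 -0.0976  0.2692] [ 4.52  0.81 12.7 ] 6.0
[ 0.5639 -0.0975  0.2695] [ 3.5   1.34 15.1 ] 6.2
[ 0.5577 -0.0974  0.269 ] [1.77 0.47 8.52] 6.4
[ 0.5532 -0.0974  0.2679] [ 1.75 -0.06  4.43] 6.6
```

View pics/w1s.png

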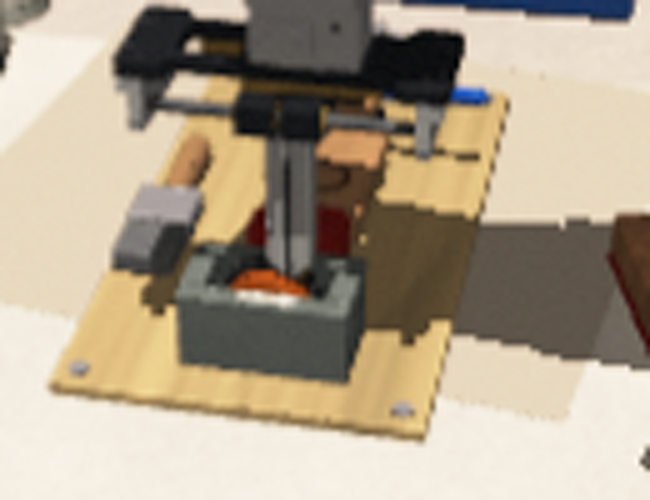

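The gripper stands in the wheel slot and covers the jaw in this view. The force readings show the rim was dragged, and the tip's height follows an arc. I'll repeat the stroke along that arc.

```bash
python3 -m jog '[[0,0,-1,0,0,0],[0,1,-1.2,0,0,0],[0,2.5,-1.2,0,0,0],[0,2.75,-1,0,0,0],[0,2.75,-0.5,0,0,0],[0,2.75,-0.1,0,0,0],[0,2.75,0,0,0,0],[0,2.75,0,0,0,0]]' >/dev/null; python3 chk.py
python3 -c "
from h import *
c=ctrl.camera('top');cv2.imwrite('pics/w2.png',c['img'])
h=cv2.cvtColor(c['img'],cv2.COLOR_BGR2HSV); m=cv2.inRange(h,(0,150,50),(6,255,255))|cv2.inRange(h,(172,150,50),(180,255,255)); y,x=np.nonzero(m[160:205,355:400]); print(x.min()+355,x.max()+355,y.min()+160,y.max()+160,len(x),np.bincount(x))"
python3 -m jog '[[0,0,0.15,0,0,0],[0,-0.4,0.08,0,0,0],[0,-0.8,0.01,0,0,0]]' >/dev/null; python3 chk.py
python3 -m jog '[[0,-0.4,-0.04,0,0,0],[0,-0.8,-0.05,0,0,0],[0,-1.2,-0.01,0,0,0]]' >/dev/null; python3 chk.py
python3 -m jog '[[0,-0.4,0.07,0,0,0],[0,-0.8,0.17,0,0,0],[0,-1,0.23,0,0,0]]' >/dev/null; python3 chk.py
```

```text
[ 0.5804 -0.0978  0.2673] [-0.23 -0.3   0.17] 7.5
370 371 183 185 6 [0 0 0 0 0 0 0 0 0 0 0 0 0 0 0 3 3]
[ 0.5733 -0.0977  0.2687] [6.03 1.   9.39] 7.85
[ 0.5612 -0.0975  0.2694] [ 1.79  1.43 13.78] 8.15
[ 0.5507 -0.0974  0.2666] [-1.23  0.53 13.56] 8.45
```

```bash
python3 -m jog '[[0,0,-1.2,0,0,0],[0,1,-1.4,0,0,0],[0,2.6,-1.4,0,0,0],[0,3,-1.2,0,0,0],[0,3,-0.7,0,0,0],[0,3,-0.3,0,0,0],[0,3,-0.23,0,0,0],[0,3,-0.23,0,0,0]]' >/dev/null; python3 chk.py
python3 -m jog '[[0,0,0.17,0,0,0],[0,-0.4,0.1,0,0,0],[0,-0.8,0.03,0,0,0]]' >/dev/null; python3 chk.py
python3 -m jog '[[0,-0.4,-0.02,0,0,0],[0,-0.8,-0.03,0,0,0],[0,-1.2,0.01,0,0,0]]' >/dev/null; python3 chk.py
python3 -m jog '[[0,-0.4,0.07,0,0,0],[0,-0.8,0.17,0,0,0],[0,-1,0.23,0,0,0]]' >/dev/null; python3 chk.py
python3 -m jog '[[0,0,-2,0,0,0],[0,-3,-3,0,0,0],[0,-8,-5,0,0,0],[0,-13,-5,0,0,0],[0,-18,-5,0,0,0],[0,-18,-5,0,0,0]]' >/dev/null; python3 chk.py
python3 -c "
from h import *
c=ctrl.camera('top');cv2.imwrite('pics/w3.png',cv2.resize(c['img'][130:230,316:476],None,fx=5,fy=5,interpolation=2))"
```

```text
[ 0.5803 -0.0978  0.2673] [-0.9   0.42  1.05] 9.25
[ 0.5732 -0.0977  0.2686] [ 6.12  1.   10.67] 9.55
[ 0.5612 -0.0975  0.2693] [ 2.89  1.92 16.65] 9.85
[ 0.5513 -0.0975  0.2671] [ 3.27 -0.49 13.87] 10.15
[ 0.3665 -0.0942  0.314 ] [ 0.33 -0.63  0.42] 10.75
```

View pics/w3.png

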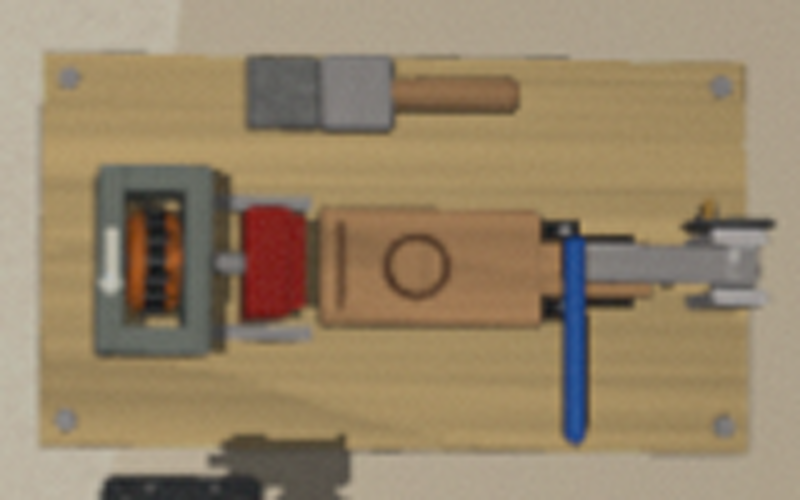

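The jaw's face has moved from 335 to 305 crop px, about 15–16 mm, so it is fully back. The clamp is still shut and the board is in place. Next is the bar.

```bash
python3 -c "
from h import *
go((.499,-.3175,.135),-.013,.1804)"
```

```text
shift cm [-22.09  13.38  -0.06] turn [ 0.    -0.     1.569] F [0.91 0.85 1.04] t 10.8
```

```bash
python3 -m jog '[[-22.1,13.4,0,0,0,1.57],[-22.1,13.4,0,0,0,1.57],[-22.1,13.4,0,0,0,1.57],[-22.1,13.4,0,0,0,1.57],[-22.1,13.4,0,0,0,1.57],[-22.1,13.4,0,0,0,1.57],[-22.1,13.4,0,0,0,1.57],[-22.1,13.4,0,0,0,1.57]]' 60 25 | head -3;  python3 -c "
from h import *
go((.499,-.3175,.135),-.013,.1804)"
```

```text
time_s: 11.6
ee_pos: [0.5025, -0.3184, 0.3136]
eef_rot: [-3.141, 0.0, 0.35]
shift cm [-0.3  -0.21 -0.18] turn [-0.     0.     0.363] F [ 0.07 -0.23 -0.01] t 11.6
```

```bash
python3 -m jog '[[-0.3,-0.2,0,0,0,0.363],[-0.3,-0.2,0,0,0,0.363],[-0.3,-0.2,0,0,0,0.363],[-0.3,-0.2,0,0,0,0.363],[-0.3,-0.2,0,0,0,0.363]]' | head -3;  python3 -c "
from h import *
go((.499,-.3175,.066),-.013,.1804)"
```

```text
time_s: 12.1
ee_pos: [0.4986, -0.317, 0.3142]
eef_rot: [-3.142, 0.0, -0.004]
shift cm [0.04 0.05 6.78] turn [-0.     0.     0.009] F [ 0.48  0.44 -0.88] t 12.1
```

```bash
python3 -m jog '[[0,0,3,0,0,0],[0,0,6,0,0,0],[0,0,6.8,0,0,0],[0,0,6.8,0,0,0]]' | tail -5;  python3 -m jog '[[0,0,0,0,0,0],[0,0,0,0,0,0],[0,0,0,0,0,0],[0,0,0,0,0,0],[0,0,0,0,0,0],[0,0,0,0,0,0]]' 0 25
```

```text
ee_pos: [0.4982, -0.3169, 0.2458]
eef_rot: [-3.14, 0.002, -0.005]
force: [0.9, -0.6, 0.4]
grip_width: 0.0565
grip_force: 0.0
time_s: 13.1
ee_pos: [0.4981, -0.317, 0.2468]
eef_rot: [3.141, -0.0, -0.006]
force: [3.0, -21.3, -4.0]
grip_width: 0.0122
grip_force: 10.8
```

```bash
python3 -m jog '[[0,0.1,0,0,0,0],[0,0.2,0,0,0,0],[0,0.2,0,0,0,0]]' | tail -5
```

```text
ee_pos: [0.4982, -0.3181, 0.2468]
eef_rot: [-3.139, 0.001, -0.006]
force: [-1.1, 10.0, 5.9]
grip_width: 0.0109
grip_force: 25.0
```

```bash
python3 -m jog '[[0,0.18,-0.89,0,0,0],[0,0.52,-1.75,0,0,0],[0,0.93,-2.57,0,0,0],[0,1.43,-3.35,0,0,0],[0,2.0,-4.07,0,0,0],[0,2.64,-4.73,0,0,0],[0,3.35,-5.33,0,0,0],[0,4.1,-5.85,0,0,0]]' | tail -6
```

```text
time_s: 14.2
ee_pos: [0.498, -0.3586, 0.3069]
eef_rot: [-3.138, 0.001, -0.005]
force: [-5.9, 13.8, 13.7]
grip_width: 0.0113
grip_force: 25.0
```

```bash
python3 -m jog '[[0,0.75,-0.54,0,0,0],[0,1.6,-0.92,0,0,0],[0,2.5,-1.2,0,0,0],[0,3.4,-1.4,0,0,0],[0,4.3,-1.5,0,0,0],[0,5.2,-1.5,0,0,0],[0,6.0,-1.45,0,0,0],[0,6.0,-1.45,0,0,0]]' | tail -6
python3 -m jog '[[0,0,0,0,0,0],[0,0,0,0,0,0],[0,0,0,0,0,0],[0,0,-0.5,0,0,0],[0,0,-2,0,0,0],[0,0,-5,0,0,0],[0,0,-8,0,0,0],[0,0,-8,0,0,0]]' 60
python3 -c "
from h import *
c=ctrl.camera('side');cv2.imwrite('pics/c1.png',cv2.resize(c['img'][100:230,260:420],None,fx=4.5,fy=4.5,interpolation=2))"
```

```text
time_s: 15.0
ee_pos: [0.4971, -0.4211, 0.3192]
eef_rot: [3.141, 0.0, -0.007]
force: [-2.3, -3.1, -0.6]
grip_width: 0.0114
grip_force: 25.0
time_s: 15.8
ee_pos: [0.4975, -0.4195, 0.406]
eef_rot: [3.136, -0.006, -0.006]
force: [0.4, -0.2, 1.1]
grip_width: 0.0565
grip_force: 0.0
```

View pics/c1.png

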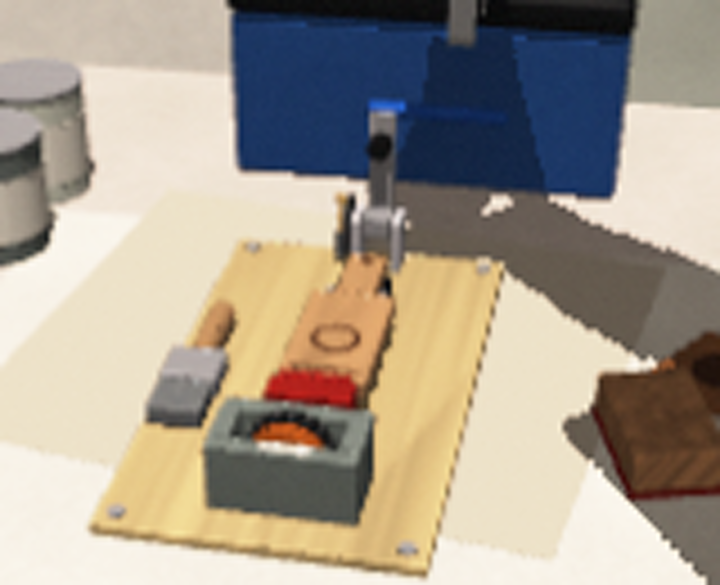

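The clamp arm stands upright with the board and jaw in place. Next I go to the board.

```bash
python3 -c "
from h import *
go((.563,-.2653,.22),1.557,.1804)"
```

```text
shift cm [  6.46 -15.46   0.25] turn [ 5.000e-03 -1.000e-03 -1.563e+00] F [-0.3   0.1   0.12] t 15.85
```

```bash
python3 -m jog '[[6.5,-15.4,0,0,0,-1.564],[6.5,-15.4,0,0,0,-1.564],[6.5,-15.4,0,0,0,-1.564],[6.5,-15.4,0,0,0,-1.564],[6.5,-15.4,0,0,0,-1.564],[6.5,-15.4,0,0,0,-1.564],[6.5,-15.4,0,0,0,-1.564],[6.5,-15.4,0,0,0,-1.564]]' 85 | head -1; python3 -c "
from h import *
go((.563,-.2653,.22),1.557,.1804)"
```

```text
time_s: 16.65
shift cm [ 0.04 -0.06 -0.12] turn [-0.001 -0.001 -0.357] F [-0.64 -0.36 -0.09] t 16.65
```

```bash
python3 -m jog '[[0,0,0,0,0,-0.362],[0,0,0,0,0,-0.362],[0,0,3,0,0,-0.362],[0,0,7,0,0,-0.362],[0,0,10,0,0,-0.362],[0,0,10,0,0,-0.362]]' | head -1; python3 -c "
from h import *
go((.563,-.2653,.035),1.557,.1804)"
```

```text
time_s: 17.25
shift cm [0.01 0.08 7.99] turn [-0.007 -0.004 -0.001] F [ 0.19  0.06 -0.18] t 17.25
```

```bash
python3 -m jog '[[0,0.05,3,0,0,0],[0,0.05,5.5,0,0,0],[0,0.05,7.2,0,0,0],[0,0.05,8,0,0,0],[0,0.05,8,0,0,0]]' | tail -4;python3 -m jog '[[0,0,0,0,0,0],[0,0,0,0,0,0],[0,0,0,0,0,0],[0,0,0,0,0,0],[0,0,0,0,0,0]]' 0 20
```

```text
eef_rot: [-3.141, -0.0, 1.556]
force: [0.4, -1.0, 0.8]
grip_width: 0.08
grip_force: 0.0
time_s: 18.25
ee_pos: [0.564, -0.2664, 0.2209]
eef_rot: [3.14, 0.001, 1.556]
force: [-1.3, 0.3, 5.9]
grip_width: 0.0639
grip_force: 20.0
```

```bash
python3 -m jog '[[0,0,-0.3,0,0,0],[0,0,-1,0,0,0],[0,0,-2,0,0,0],[0,0,-4,0,0,0],[0,0,-7,0,0,0],[0,0,-11,0,0,0],[0,0,-15,0,0,0],[0,0,-15,0,0,0]]' - 30; python3 -c "
from h import *
go((.4788,.1844,.18),1.5708+.1126,.1804)
c=ctrl.camera('side');cv2.imwrite('pics/l1.png',cv2.resize(c['img'][60:260,250:500],None,fx=3,fy=3,interpolation=2))"
```

```text
time_s: 19.05
ee_pos: [0.564, -0.2663, 0.3766]
eef_rot: [3.133, 0.005, 1.556]
force: [0.4, -0.3, -1.3]
grip_width: 0.0637
grip_force: 30.0
shift cm [44.95 -9.2   1.34] turn [ 0.008  0.005 -0.128] F [ 0.4  -0.35 -1.34] t 19.05
```

View pics/l1.png

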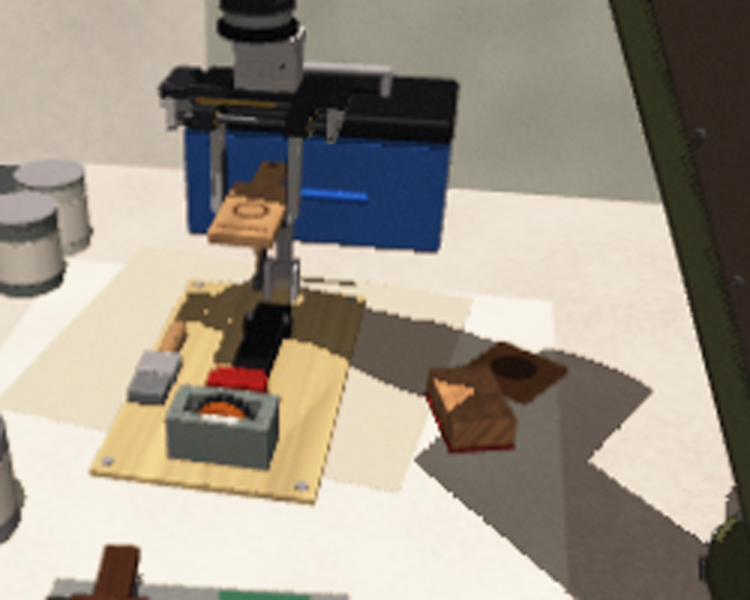

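The board is held level and clear of the jig. I carry it to the lane.

```bash
python3 -m jog '[[2,-0.4,0,0,0,0],[5,-1,0,0,0,-0.02],[9,-2,0,0,0,-0.03],[13,-3,0,0,0,-0.04],[17,-4,0,0,0,-0.06],[21,-5,0,0,0,-0.08],[25,-6,0,0,0,-0.1],[29,-7,0,0,0,-0.12]]' | head -1
python3 -m jog '[[4,-0.6,0,0,0,0],[8,-1.2,0,0,0,0],[11,-1.6,0,0,0,0],[13.5,-2,0,0,0,0],[15,-2.2,0,0,0,0],[15.8,-2.2,0,0,0,-0.01],[15.8,-2.2,0,0,0,-0.01],[15.8,-2.2,0,0,0,-0.01]]' ; python3 -c "
from h import *
go((.4788,.1844,.10),1.5708+.1126,.1804)"
```

```text
time_s: 19.9
time_s: 20.7
ee_pos: [0.4599, 0.1791, 0.3693]
eef_rot: [-3.141, 0.0, 1.686]
force: [1.2, 1.3, -1.4]
grip_width: 0.0639
grip_force: 30.0
shift cm [0.32 1.94 8.89] turn [-0.001  0.     0.002] F [ 1.2   1.3  -1.42] t 20.7
```

```bash
python3 -m jog '[[0.1,0.8,2,0,0,0],[0.3,1.6,5,0,0,0],[0.3,1.9,8,0,0,0],[0.3,1.9,11,0,0,0],[0.3,1.9,13,0,0,0],[0.3,1.9,13.3,0,0,0],[0.3,1.9,13.3,0,0,0]]' ; python3 -c "
from h import *
go((.4788,.1834,.0449),1.5708+.1126,.1804)
c=ctrl.camera('side');cv2.imwrite('pics/p1.png',cv2.resize(c['img'][150:350,220:470],None,fx=3,fy=3,interpolation=2))"
```

```text
time_s: 21.4
ee_pos: [0.4786, 0.1842, 0.2368]
eef_rot: [-3.141, 0.0, 1.685]
force: [-0.2, 0.6, -1.6]
grip_width: 0.0635
grip_force: 30.0
shift cm [-0.08  0.01  1.15] turn [-0.     0.     0.002] F [-0.17  0.56 -1.58] t 21.4
```

View pics/p1.png

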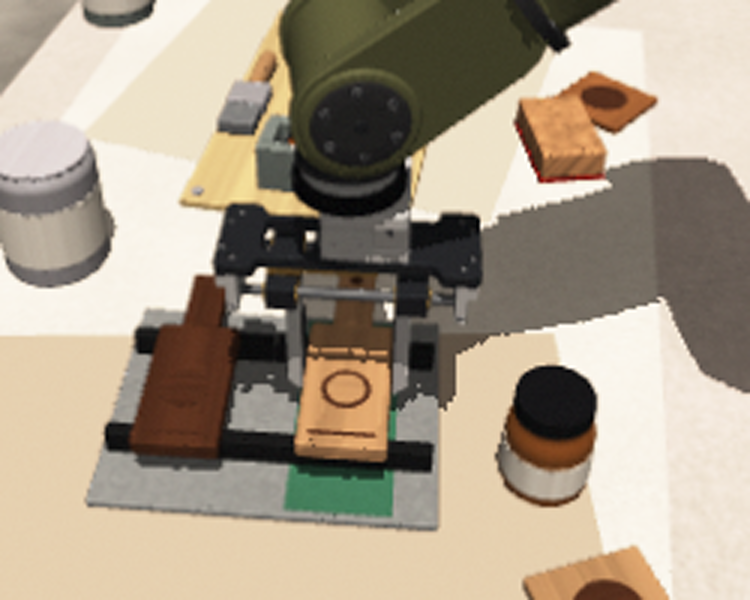

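The board hovers squarely above the lane, parallel to the dark board. I lower it until it touches.

```bash
set -e
python3 -m jog '[[0,0,0.4,0,0,0],[0,0,0.7,0,0,0],[0,0,0.8,0,0,0],[0,0,0.8,0,0,0]]' >/dev/null; python3 chk.py
python3 -m jog '[[0,0,0.1,0,0,0],[0,0,0.15,0,0,0],[0,0,0.15,0,0,0]]' >/dev/null; python3 chk.py
python3 -m jog '[[0,0,0.1,0,0,0],[0,0,0.15,0,0,0],[0,0,0.15,0,0,0]]' >/dev/null; python3 chk.py
python3 -m jog '[[0,0,0.1,0,0,0],[0,0,0.15,0,0,0],[0,0,0.15,0,0,0]]' >/dev/null; python3 chk.py
python3 -m jog '[[0,0,0.1,0,0,0],[0,0,0.15,0,0,0],[0,0,0.15,0,0,0]]' >/dev/null; python3 chk.py
```

```text
[0.4783 0.1847 0.2287] [-0.44  0.76 -2.2 ] 21.85
[0.4783 0.1847 0.2271] [-0.49 -0.85 -1.54] 22.15
[0.4783 0.1847 0.2256] [ 0.12  0.47 -2.03] 22.45
[0.4783 0.1848 0.2249] [-5.24 -1.29 10.22] 22.75
```

```bash
python3 -m jog '[[0,0,-0.05,0,0,0],[0,0,-0.05,0,0,0]]' | grep force; python3 -m jog '[[0,0,0,0,0,0],[0,0,0,0,0,0],[0,0,0,0,0,0],[0,0,0,0,0,0],[0,0,0,0,0,0]]' 82 | tail -4; python3 -m jog '[[0,0,-1,0,0,0],[0,0,-3,0,0,0],[0,0,-6,0,0,0],[0,0,-10,0,0,0],[0,0,-14,0,0,0],[0,0,-18,0,0,0],[3,-5,-18,0,0,0],[6,-8,-18,0,0,0]]' | tail -5
python3 -m jog '[[4,-4,0,0,0,0],[8,-8,0,0,0,0],[12,-10,0,0,0,0],[12,-10,0,0,0,0],[12,-10,0,0,0,0]]' | tail -5
python3 -c "
from h import *
c=ctrl.camera('top');cv2.imwrite('pics/f1.png',cv2.resize(c['img'][120:300,150:480],None,fx=2.4,fy=2.4,interpolation=2)[:600,:800])"
```

```text
force: [-2.4, 0.0, 4.8]
grip_force: 30.0
eef_rot: [-3.142, -0.0, 1.686]
force: [-0.5, 0.4, 0.4]
grip_width: 0.0774
grip_force: 0.0
ee_pos: [0.3912, 0.2344, 0.4062]
eef_rot: [3.139, -0.001, 1.683]
force: [0.6, 0.8, -1.0]
grip_width: 0.0767
grip_force: 0.0
ee_pos: [0.2785, 0.3432, 0.4052]
eef_rot: [3.141, -0.0, 1.689]
force: [1.4, -0.9, 0.4]
grip_width: 0.0768
grip_force: 0.0
```

View pics/f1.png

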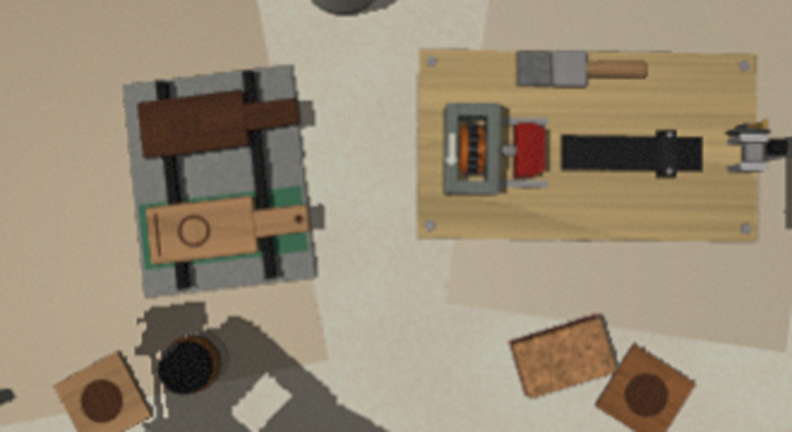

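The board lies flat across both strips in the green lane, centred near (228,230) px. The jaw is back, the clamp is open and the other items are where they were.

```bash
python3 -m jog '[[0,0,0,0,0,0],[0,0,0,0,0,0]]' | head -1; python3 -c "
from station import ctrl
print(ctrl.hand_in())"
```

```text
time_s: 25.0
the job is handed in; nothing more can be done
None
```

I wound the jaw fully back, opened the clamp, laid the board flat across both strips in the green lane and handed the job in at about 25 s; the hand-in gave no verdict, but the last picture showed everything else in place.

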